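# Register the stub holder in the dock's corner pocket

### The job

On the aluminium dock plate lies a brass stub holder. Without picking it up or tipping it, push it with your fingertips across the plate until its long side lies flush against the long rail, short of the pocket; then keep it against the rail and slide it along into the corner pocket until its end meets the end stop, and leave it there flush with both. Leave the round puck on the plate and the round ring beside the plate where they are.

Things in the scene. Friction and masses are not known exactly. Their poses are not given: they have to be found in the camera images.
- dock: Fixed aluminium plate, 107 mm by 210 mm by 6 mm, reaching from x = -42 to +65 mm and y = -105 to +105 mm of its origin, which lies at the height of its underside, on the bench; z up. A steel rail stands along its +x edge; at the rail's +y end an end stop and a short lip parallel to the rail enclose a corner pocket 25 mm wide, open towards -y.
- rail_mid (a point): Middle of the rail's inner face, at its foot on the plate's upper surface (dock x = +52, y = 0, z = +6 mm), axes as the dock's. The rail runs straight along y over the plate's whole length; 7 mm high above the plate, 13 mm thick.
- stop_corner (a point): Inner corner of rail and end stop on the plate's upper surface (dock x = +52, y = +93, z = +6 mm), axes as the dock's. The end stop is 10 mm high above the plate, 10 mm thick, across the rail; it reaches 38 mm from here towards -x.
- lip_nose (a point): Rounded free end of the pocket's lip on the plate's upper surface (dock x = +23, y = +67, z = +6 mm), axes as the dock's. The lip is 8 mm thick (x = +19 to +27), 7 mm high above the plate, and runs from here in +y, parallel to the rail, to the end stop.
- seat (a point): Point of the dock on the plate's upper surface (at x = +42, y = +70, z = +6 mm in the dock's frame), axes as the dock's: where the holder's origin lies when it is fully home against rail and end stop.
- holder: Loose brass block, the only brass thing on the plate, two low silver pins on top; a box 20 mm (x) by 46 mm (y) by 12 mm, 17 mm high with pins, about 0.06 kg. Origin at the centre of its underside, z up. Starts on the plate's -y half, clear of the rail, its +x towards the rail, turned up to 0.35 rad. Either long side may go to the rail.
- puck: Loose round pale metal sample puck, 31 mm across, 11 mm high, with a small clip on top, on the plate beside the lip, outside the pocket; origin at the centre of its underside. Leave it alone.
- ring: Loose round ring with a black rubber rim, 30 mm across, 8 mm high, on the bench close to the plate's -x edge; origin at the centre of its underside. Leave it alone.
Things that resemble listed ones, but are neither listed nor needed, are in the scene too. What is shaped like the holder but black is not meant.

How it is judged:
By the outcome, as a careful person would: the job done as asked, in the order asked, and still so for the second after the job is handed in, with the robot touching nothing.
It also fails if it takes over 58 s, if anything falls off the work surface, if the arm or the gripper's body presses on something with over 40 N, if the wrist force passes 120 N, or if a joint passes its speed limit or range.

### The arm

A 7-joint arm with a two-finger parallel gripper is mounted at the origin on a cart in front of the work surface, level with it; the furniture and walls round the work are solid. World frame = base frame: x ahead of the robot, y to its left, z up, the work surface at z = 0. Lengths are in m, angles in rad, forces in N, time in s.
With the tool pointing down it reaches from about 0.35 to 0.9 m from the base axis. Payload 8.1 kg.
Tool frame: the origin (TCP) lies midway between the tips of the shut fingers; the grasp point (between the pads) lies 19 mm behind it; z points along the fingers, y is the line along which they close (so a half turn about z gives the same grasp; the last joint's range is limited). The gripper opens to 92 mm and grips with 3 to 60 N. Pads are 19 mm wide; open, the fingers measure 130 mm over their backs; the gripper's body (75 mm by 190 mm) begins 47 mm behind the grasp point.
Start: joints at [-1.397, 0.434, 0.025, 1.573, -0.012, 1.134, -0.075], TCP at [0.171, 0.601, 0.227] pointing down, gripper open.
Joint ranges: [-2.62, 2.62], [-0.44, 2.09], [-1.27, 1.32], [0.08, 2.57], [-1.32, 4.46], [0.12, 2], [-2.74, 2.74]. Speed limits (rad/s): [2.22, 2.22, 3.01, 3.01, 3.14, 3.14, 3.14].

### API

Orientations are given as a rotation vector (axis times angle).
In Python, from cell import arm gives the robot as it stands.
- The arm moves only by the tool arm_command, never from a script. Its arguments are lists of equal length, an entry for each row: "dp": the shift along the tool's x, y, z in units of 25 mm (1.0 is 25 mm), a list of three; "angular": the turn, a rotation vector about the tool's x, y, z in units of 0.15 rad (1.0 is 0.15 rad), a list of three; "claw": the opening, from 0 (shut) to 1 (fully open). In form: {"dp": [[x, y, z], ...], "angular": [[rx, ry, rz], ...], "claw": [claw, ...]}. A call has 1 to 10 rows; each row shifts and turns the commanded pose from where the row before left it, along the tool's axes as they then stand; what a row does not reach is not made up. A row lasts 1/10 s, in which the tool goes at most 50 mm and 8.59 degrees, less where a joint would pass 70% of its speed; a pose out of reach is approached as far as the arm can. A call with a number of a shift or a turn outside -1 to 1 is refused whole. A call with a gripper value outside its range is refused whole. The fingers move at their own pace and stop on an object; "force" is the grip in N (left out, the last holds). Time passes only in rows, so rows that do not move let the fingers close. It gives the time, the measured TCP pose, the force, the opening and the grip force at its end, in the units of the state.
- arm.observe(): the state, without advancing time (a new reading comes with each control period).
- arm.get_image(name): name is "scene" or "top" or "wrist"; returns a dict with "frame" (384x512x3 uint8, red, green, blue), "z_map" (384x512 float32, m along the optical axis (not along the pixel's ray), 0 where there is no reading), "K" (3x3 intrinsics, pixels), "R" (3x3) and "t" (3): a world point X has camera coordinates R X + t. Camera axes: x right, y down, z forward; pixel columns grow to the right and rows downward; lengths in m; the calibration is good to about 2 mm. A picture is of the moment at which its call begins.
- arm.sign_off(): hands the job in; it is judged then, once.
The state is a dict: "clock": time; "joints": joint angles; "dq": joint speeds; "joint_efforts": joint torques, N m; "position": TCP position; "ee_rot": TCP orientation; "force": force on the tool from outside, world axes, zero at the start; "ft_torque": the same for the moment, N m; "width": opening from 0.0 (shut) to 1.0 (fully open); "gripper_force": force on a finger pad.
Only numpy, scipy, OpenCV 4.12 (cv2) and the standard library are available. Lean on these libraries where they do the work, as an engineer would, in place of code of your own. Each camera call takes 0.05 s, during which the arm holds its last target. There are 200 camera calls.

## Working session

There is one attempt and no reset: what is moved stays moved. The work goes in short steps, Python scripts to look and compute and a tool call to move; the robot and the scene stay as the last step left them, time stands still between calls to the robot, and variables do not carry over. Pictures are saved under pics/ and viewed, at most 10 in all, crops included, and the job is handed in when it is done.

Besides the shell and the picture viewer there is one more tool, called after "Call:" as name(argument=value, ...), one argument or row to a line, values as JSON. arm_command: Moves the arm, as the interface text tells. Its arguments: {"type":"object","properties":{"dp":{"type":"array","items":{"type":"array","items":{"type":"number"}}},"angular":{"type":"array","items":{"type":"array","items":{"type":"number"}}},"claw":{"type":"array","items":{"type":"number"}},"force":{"type":"number"}},"required":["dp","angular","claw"]}

```bash
mkdir -p pics; ls; python3 - <<'E'
from cell import arm
import cv2,numpy as np
a=arm.get_image("top");b=arm.get_image("scene")
for n,i in(("top",a),("scene",b)):
    np.savez("pics/%s0.npz"%n,**i); cv2.imwrite("pics/%s0.png"%n,i["frame"][...,::-1])
    print(n,i["K"].tolist(),i["R"].round(3).tolist(),i["t"].round(3).tolist())
o=arm.observe();print(o)
E
```

```text
pics
top [[393.98954000431223, 0.0, 253.39596139124208], [0.0, 393.98954000431223, 194.04517073858608], [0.0, 0.0, 1.0]] [[-0.022, -1.0, -0.005], [-0.984, 0.022, -0.174], [0.174, 0.001, -0.985]] [-0.367, 0.521, 0.825]
scene [[418.95443126037884, 0.0, 257.7598502094113], [0.0, 418.95443126037884, 190.116991309127], [0.0, 0.0, 1.0]] [[0.647, -0.762, -0.017], [-0.343, -0.272, -0.899], [0.681, 0.588, -0.437]] [-0.615, 0.106, 0.733]
{'clock': 0.1, 'joints': array([-1.39661461,  0.43513631,  0.02497465,  1.57402058, -0.01162499,
        1.13400175, -0.0751254 ]), 'dq': array([-0.00158801, -0.00200351,  0.0003773 , -0.00114594, -0.00068376,
       -0.00159961,  0.00095291]), 'joint_efforts': array([ 3.27296926e-03, -6.69119883e+01,  9.87929218e-01, -3.15142822e+01,
       -6.05577766e-02,  3.75546212e-02,  5.21454513e-05]), 'position': array([0.17070458, 0.60074887, 0.22602841]), 'ee_rot': array([-4.33534466e-01, -3.11144404e+00,  2.22729908e-03]), 'force': array([ 0.21391497, -0.00547548, -0.72495293]), 'ft_torque': array([-0.03531778,  0.00129411, -0.01221415]), 'gripper_force': 0.0, 'width': 0.9987373744769495}
```

View pics/top0.png

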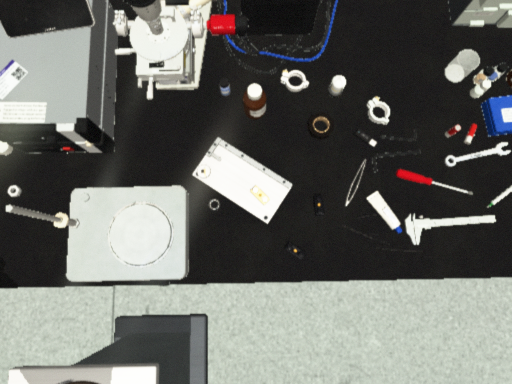

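View pics/scene0.png

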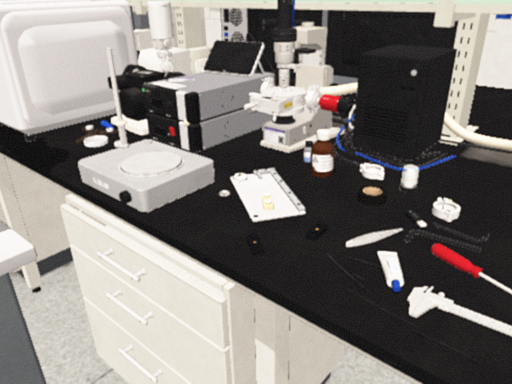

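The dock is the pale plate at about (243,180) in the top view, with the brass block at (258,193). Possible mix-ups are the two black blocks with gold dots at (318,204) and (294,250), and the brown-gold ring at (320,124). None of those is a brass block on the plate, so I choose (258,193) and check it in a close crop.

```bash
cat > h.py <<'E'
import numpy as np,cv2
def ray(i,uv,z):
    K,R,t=i["K"],i["R"],i["t"]
    d=np.linalg.inv(K)@np.c_[np.atleast_2d(uv),np.ones(len(np.atleast_2d(uv)))].T
    c=-R.T@t; w=(R.T@d).T
    return c+w*((z-c[2])/w[:,2])[:,None]
def proj(i,X):
    p=i["K"]@(i["R"]@np.atleast_2d(X).T+i["t"][:,None]);return (p[:2]/p[2]).T
E
python3 - <<'E'
from h import *
i=dict(np.load("pics/top0.npz"))
f=i["frame"][125:235,180:305,::-1]
cv2.imwrite("pics/crop0.png",cv2.resize(f,None,fx=5,fy=5,interpolation=cv2.INTER_CUBIC))
print(ray(i,[[217,138],[193,174],[292,184],[268,222],[258,193]],0.006).round(4))
print(ray(i,[[214,204]],0.0).round(4))
E
```

```text
[[ 0.6561 -0.2948  0.006 ]
 [ 0.57   -0.2384  0.006 ]
 [ 0.5409 -0.468   0.006 ]
 [ 0.4539 -0.4099  0.006 ]
 [ 0.5216 -0.3887  0.006 ]]
[[ 0.4991 -0.2864  0.    ]]
```

View pics/crop0.png

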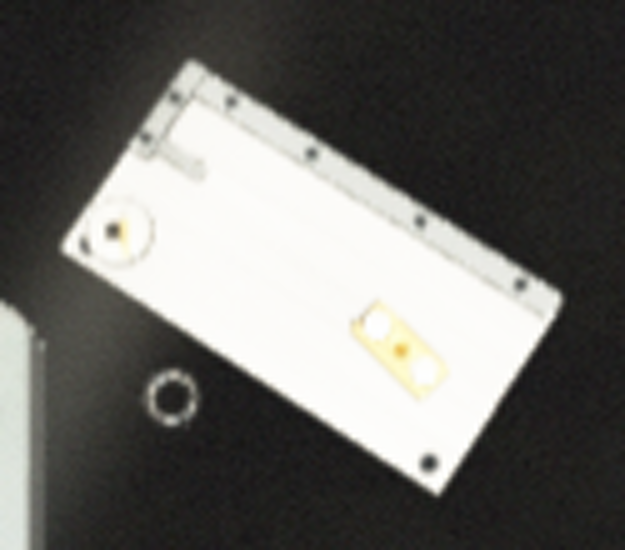

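The crop confirms it: a yellow brass block with two silver pins. The rail is at the upper right, the pocket and end stop at the upper left, and the puck at crop (122,232). Next I check obstacle heights for the crossing.

```bash
python3 - <<'E'
from h import *
from cell import arm
from scipy.spatial.transform import Rotation as Ro
for n in("top","scene"):
    i=dict(np.load("pics/%s0.npz"%n)); z=i["z_map"]
    v,u=np.mgrid[:384,:512]; m=z>0
    P=np.linalg.inv(i["K"])@np.array([u[m]*z[m],v[m]*z[m],z[m]]); P=(i["R"].T@(P-i["t"][:,None])).T
    print(n); H={}
    for x0 in np.arange(.2,.9,.1):
        print("x%.1f"%x0,[round(float(P[s,2].max()),2) if (s:=(abs(P[:,0]-x0)<.05)&(abs(P[:,1]-y)<.05)).any() else None for y in np.arange(.6,-.7,-.1)])
o=arm.observe();R=Ro.from_rotvec(o["ee_rot"]).as_matrix();print(R.round(3))
E
```

```text
top
x0.2 [-0.79, -0.79, -0.79, -0.79, -0.69, -0.69, -0.69, -0.69, -0.69, -0.79, -0.78, -0.79, -0.79]
x0.3 [-0.79, -0.79, -0.79, -0.79, 0.0, 0.01, 0.06, 0.06, 0.06, 0.01, 0.01, 0.01, 0.01]
x0.4 [None, None, None, None, 0.01, 0.01, 0.29, 0.07, 0.07, 0.01, 0.02, 0.02, 0.01]
x0.5 [None, None, None, None, 0.02, 0.01, 0.29, 0.07, 0.07, 0.01, 0.03, 0.02, 0.01]
x0.6 [None, None, None, None, 0.11, 0.17, 0.17, 0.16, 0.02, 0.02, 0.02, 0.02, 0.01]
x0.7 [None, None, None, None, 0.03, 0.17, 0.17, 0.17, 0.15, 0.02, 0.11, 0.02, 0.02]
x0.8 [None, None, None, None, None, 0.22, 0.21, 0.19, 0.3, 0.27, 0.14, 0.02, 0.06]
scene
x0.2 [None, -0.8, -0.79, -0.79, None, None, None, -0.0, -0.0, None, None, None, None]
x0.3 [-0.79, 0.0, 0.0, 0.0, 0.0, 0.0, 0.06, 0.06, 0.06, 0.0, 0.0, 0.0, 0.0]
x0.4 [0.05, 0.38, 0.38, 0.0, 0.0, 0.0, 0.29, 0.07, 0.07, 0.0, 0.01, 0.02, 0.01]
x0.5 [0.38, 0.38, 0.38, 0.02, 0.02, -0.22, 0.29, 0.07, 0.06, 0.01, 0.02, 0.02, 0.01]
x0.6 [0.38, 0.38, 0.38, 0.12, 0.17, 0.17, 0.16, 0.16, 0.01, 0.02, 0.02, 0.02, 0.01]
x0.7 [None, 0.37, 0.38, 0.18, 0.17, 0.16, 0.16, 0.16, 0.15, 0.02, 0.11, 0.02, 0.02]
x0.8 [None, 0.37, 0.37, 0.18, 0.17, 0.21, 0.21, 0.19, 0.37, 0.26, 0.14, 0.02, 0.06]
[[-0.962  0.273 -0.   ]
 [ 0.273  0.962 -0.001]
 [-0.    -0.001 -1.   ]]
```

Rod of 0.29 m near (0.45,0.0); a 0.38 m box at x>0.35, y>0.35. I rise to 0.36 m and cross on a small radius.

Call:
arm_command(
  dp=[
    [-0.4,-0.92,-0.68],
    [-0.4,-0.92,-0.68],
    [-0.4,-0.92,-0.68],
    [-0.4,-0.92,-0.68],
    [-0.4,-0.92,-0.68],
    [-0.4,-0.92,-0.68],
    [-0.4,-0.92,-0.68],
    [-0.4,-0.92,-0.68],
  ],
  angular=[
    [0,0,0],
    [0,0,0],
    [0,0,0],
    [0,0,0],
    [0,0,0],
    [0,0,0],
    [0,0,0],
    [0,0,0],
  ],
  claw=[0,0,0,0,0,0,0,0],
)

```text
clock: 0.9
position: [0.1975, 0.401, 0.3631]
ee_rot: [-0.434, -3.111, 0.001]
force: [0.5, 0.1, 0.0]
width: 0.352
gripper_force: 0.0
```

Call:
arm_command(
  dp=[
    [-0.87,-0.69,0],
    [-0.87,-0.69,0],
    [-0.87,-0.69,0],
    [-0.87,-0.69,0],
    [-0.87,-0.69,0],
    [-0.87,-0.69,0],
    [-0.87,-0.69,0],
    [-0.87,-0.69,0],
  ],
  angular=[
    [0,0,0],
    [0,0,0],
    [0,0,0],
    [0,0,0],
    [0,0,0],
    [0,0,0],
    [0,0,0],
    [0,0,0],
  ],
  claw=[0,0,0,0,0,0,0,0],
)

```text
clock: 1.7
position: [0.3275, 0.2208, 0.3625]
ee_rot: [-0.433, -3.111, 0.0]
force: [-0.1, 1.7, -0.1]
width: 0.005
gripper_force: 0.0
```

Call:
arm_command(
  dp=[
    [-0.65,-1,0],
    [-0.65,-1,0],
    [-0.65,-1,0],
    [-0.65,-1,0],
    [-0.65,-1,0],
    [-0.65,-1,0],
    [-0.65,-1,0],
    [-0.65,-1,0],
    [-0.65,-1,0],
    [-0.65,-1,0],
  ],
  angular=[
    [0,0,0],
    [0,0,0],
    [0,0,0],
    [0,0,0],
    [0,0,0],
    [0,0,0],
    [0,0,0],
    [0,0,0],
    [0,0,0],
    [0,0,0],
  ],
  claw=[0,0,0,0,0,0,0,0,0,0],
)

```text
clock: 2.7
position: [0.415, -0.0641, 0.3626]
ee_rot: [-0.433, -3.111, -0.001]
force: [1.4, 0.3, -0.5]
width: 0.003
gripper_force: 0.0
```

Call:
arm_command(
  dp=[
    [-0.65,-1,0.4],
    [-0.65,-1,0.4],
    [-0.65,-1,0.4],
    [-0.65,-1,0.4],
    [-0.65,-1,0.4],
    [-0.65,-1,0.4],
    [-0.65,-1,0.4],
    [-0.65,-1,0.4],
    [-0.65,-1,0.4],
    [-0.65,-1,0.4],
  ],
  angular=[
    [0,0,0],
    [0,0,0],
    [0,0,0],
    [0,0,0],
    [0,0,0],
    [0,0,0],
    [0,0,0],
    [0,0,0],
    [0,0,0],
    [0,0,0],
  ],
  claw=[0,0,0,0,0,0,0,0,0,0],
)

```text
clock: 3.7
position: [0.5032, -0.3487, 0.2616]
ee_rot: [-0.433, -3.111, -0.001]
force: [0.9, 0.1, 0.5]
width: 0.003
gripper_force: 0.0
```

Call:
arm_command(
  dp=[
    [0,0,0],
    [0,0,0],
    [0,0,0],
    [0,0,0],
    [0,0,0],
  ],
  angular=[
    [0,0,0.69],
    [0,0,0.69],
    [0,0,0.69],
    [0,0,0],
    [0,0,0],
  ],
  claw=[0,0,0,0,0],
)

```text
clock: 4.2
position: [0.503, -0.3475, 0.2624]
ee_rot: [-0.904, -3.008, 0.0]
force: [-1.0, 0.2, -0.5]
width: 0.006
gripper_force: 0.0
```

```bash
python3 - <<'E'
from h import *
from cell import arm
i=arm.get_image("wrist");np.savez("pics/wrist1.npz",**i); cv2.imwrite("pics/wrist1.png",i["frame"][...,::-1])
print((-i["R"].T@i["t"]).round(3),i["R"].round(3)); o=arm.observe();print(o["position"],o["ee_rot"],o["joints"].round(2))
i=arm.get_image("top");np.savez("pics/top1.npz",**i)
E
```

```text
[ 0.446 -0.311  0.42 ] [[ 0.553  0.833 -0.   ]
 [ 0.806 -0.535  0.254]
 [ 0.211 -0.141 -0.967]]
[ 0.50308017 -0.34753286  0.26256847] [-9.04678540e-01 -3.00820396e+00 -1.25517516e-04] [-0.12  0.52  1.    1.61 -0.45  1.26  1.94]
```

View pics/wrist1.png

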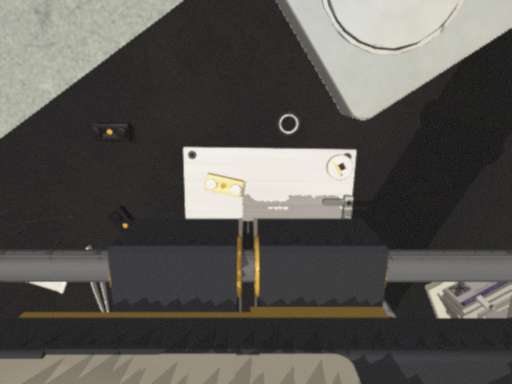

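The wrist view is aligned with the dock: columns run along dock +y. It shows the holder at (224,185), the puck at (341,166), the ring at (289,123) and the lip and stop at about (345,205). The fingers hide the rail, so I back off a little and measure.

Call:
arm_command(
  dp=[
    [0.8,-0.5,0],
    [0.8,-0.5,0],
    [0,0,0],
    [0,0,0],
    [0,0,0],
  ],
  angular=[
    [0,0,0],
    [0,0,0],
    [0,0,0],
    [0,0,0],
    [0,0,0],
  ],
  claw=[0,0,0,0,0],
)

```text
clock: 4.8
position: [0.4569, -0.3461, 0.2628]
ee_rot: [0.906, 3.007, 0.0]
force: [-0.4, 0.3, 0.1]
width: 0.003
gripper_force: 0.0
```

```bash
python3 - <<'E'
from h import *
from cell import arm
i=arm.get_image("wrist");np.savez("pics/wrist2.npz",**i)
o=arm.observe();print(o["position"],o["ee_rot"])
cv2.imwrite("pics/w2.png",cv2.resize(i["frame"][120:280,150:400,::-1],None,fx=3.2,fy=3.2,interpolation=cv2.INTER_CUBIC))
for n,i in (("wrist",i),("top",dict(np.load("pics/top0.npz")))):
    f=i["frame"]; hsv=cv2.cvtColor(f,cv2.COLOR_RGB2HSV)
    if n=="top": pl=(slice(130,230),slice(185,300))
    else: pl=(slice(130,260),slice(160,390))
    m=np.zeros(f.shape[:2],np.uint8); m[pl]=((hsv[...,1]>60)&(hsv[...,2]>140)&(abs(hsv[...,0].astype(int)-25)<12)).astype(np.uint8)[pl]
    m=cv2.morphologyEx(m,cv2.MORPH_CLOSE,np.ones((5,5)))
    cs=sorted(cv2.findContours(m,0,2)[0],key=cv2.contourArea)[::-1][:2]
    for c in cs:
        W=ray(i,c[:,0].astype(float),0.018)[:,:2]
        (cx,cy),wh,a=cv2.minAreaRect((W*1000).astype(np.float32))
        print(n,cv2.contourArea(c),c[:,0].mean(0),(round(cx,1),round(cy,1)),np.round(wh,1),round(a,1))
E
```

```text
[ 0.45687999 -0.34609665  0.2626817 ] [9.06652665e-01 3.00761333e+00 3.96818132e-05]
wrist 303.0 [243.95238095 211.78571429] (514.3, -390.0) [44.3 18.3] 44.5
wrist 76.5 [256.30769231 247.23076923] (561.4, -403.2) [ 6.4 30.3] 56.8
top 8.0 [259.33333333 194.5       ] (515.9, -391.9) [6.8 6.9] 88.6
top 0.5 [203.75 170.75] (574.2, -265.3) [5.3 2.1] 25.7
```

View pics/w2.png

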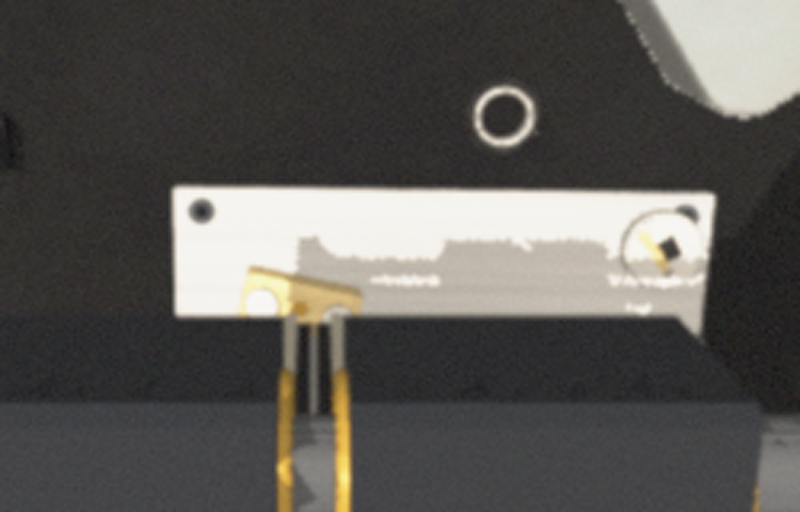

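I moved the wrong way: the gripper now covers more of the plate. The holder is at crop (300,293), the puck at (663,248) and the ring at (505,116). The plate's -x edge is sharp at row 188, so I fit the dock from the plate edges and the finger shape from depth.

```bash
cat >> h.py <<'E'
def edge(i,a,b,z,flip=False):
    """plate border: for image points a->b sample gray across, subpixel 50% crossing; return world line pts"""
    g=cv2.GaussianBlur(cv2.cvtColor(i["frame"],cv2.COLOR_RGB2GRAY),(3,3),0).astype(np.float32)
    a,b=np.array(a,float),np.array(b,float); n=np.array([-(b-a)[1],(b-a)[0]])/np.linalg.norm(b-a); s=np.arange(-6,6.01,.1); out=[]
    for t in np.linspace(.1,.9,40):
        p=a+t*(b-a)+s[:,None]*n
        v=cv2.remap(g,p[:,0].astype(np.float32).reshape(1,-1),p[:,1].astype(np.float32).reshape(1,-1),1)[0]
        k=np.argmax(abs(np.convolve(v,np.r_[np.ones(8),-np.ones(8)],"same"))[12:-12])+12
        out.append(p[k])
    W=ray(i,np.array(out),z)[:,:2]*1000
    vx,vy,x,y=cv2.fitLine(W.astype(np.float32),cv2.DIST_HUBER,0,.01,.01).ravel()
    r=abs((W-[x,y])@[-vy,vx]); return np.array([x,y]),np.array([vx,vy]),np.median(r)
E
python3 - <<'E'
from h import *
W1=dict(np.load("pics/wrist1.npz"));W2=dict(np.load("pics/wrist2.npz"));T=dict(np.load("pics/top0.npz"))
c=lambda u,v:(150+u/3.2,120+v/3.2); k=lambda u,v:(180+u/5,125+v/5)
L={"w2":(W2,dict(mx=[c(180,186),c(712,193)],my=[c(173,195),c(176,310)],py=[c(714,200),c(702,320)])),
"w1":(W1,dict(mx=[(185,147),(354,149)],my=[(184,150),(185,215)],py=[(356,152),(353,195)])),
"top":(T,dict(mx=[k(64,248),k(438,494)],my=[k(440,490),k(540,340)],py=[k(66,245),k(150,125)]))}
for n,(i,d) in L.items():
    R={q:edge(i,*p,.006) for q,p in d.items()}
    for q,(x,v,r) in R.items(): print(n,q,x.round(1),round(float(np.degrees(np.arctan2(v[1],v[0]))),2),"res",round(float(r),2))
    v=R["mx"][1]; v=v*np.sign(v[1]); x=np.array([v[1],-v[0]])
    o=R["mx"][0]@x+42; ya,yb=R["my"][0]@v,R["py"][0]@v
    print("  origin",(o*x+(ya+yb)/2*v).round(1),"len",(yb-ya).round(1),"ydir",v.round(4))
i=W2; z=i["z_map"];v,u=np.mgrid[:384,:512];m=z>0
P=(i["R"].T@(np.linalg.inv(i["K"])@np.array([u[m]*z[m],v[m]*z[m],z[m]])-i["t"][:,None])).T-[.4569,-.3461,.2627]
a=np.array([.553,.833]);xd=np.array([.833,-.553])
for h in(.0,.01,.02,.03,.04,.06):
    s=(abs(P[:,2]-h)<.005)&(np.hypot(P[:,0],P[:,1])<.12)
    if s.any(): X=P[s,:2]@xd*1000;Y=P[s,:2]@a*1000;print(h,s.sum(),"x",X.min().round(),X.max().round(),"y",Y.min().round(),Y.max().round())
E
```

```text
w2 mx [ 519.1 -309.3] 55.55 res 0.12
w2 my [ 471.2 -422.7] -34.15 res 0.11
w2 py [ 593.7 -252.2] -34.78 res 0.11
  origin [ 544.9 -346. ] len 210.0 ydir [0.5656 0.8247]
w1 mx [ 513.  -318.7] 55.59 res 0.1
w1 my [ 489.4 -434.9] -34.48 res 0.1
w1 py [ 595.  -252.9] -34.56 res 0.11
  origin [ 545.3 -346. ] len 209.8 ydir [0.5651 0.825 ]
top mx [ 507.6 -323.4] 55.49 res 0.13
top my [ 486.2 -433. ] -34.4 res 0.15
top py [ 601.1 -255.5] -33.8 res 0.23
  origin [ 544.1 -344.5] len 211.4 ydir [0.5665 0.824 ]
0.0 69 x -11.0 -9.0 y -6.0 4.0
0.01 147 x -12.0 -9.0 y -5.0 3.0
0.02 166 x -12.0 -6.0 y -5.0 3.0
0.03 76 x -10.0 10.0 y -3.0 1.0
0.04 19 x -2.0 10.0 y -3.0 1.0
0.06 20 x -3.0 2.0 y -4.0 1.0
```

```bash
cat >> h.py <<'E'
O=np.array([545.1,-345.9]);A=np.radians(55.56);YD=np.array([np.cos(A),np.sin(A)]);XD=np.array([YD[1],-YD[0]])
def dock(p): p=np.atleast_2d(p)[:,:2]*1000-O; return np.c_[p@XD,p@YD]
def tcp(o):
    from scipy.spatial.transform import Rotation as Ro
    R=Ro.from_rotvec(o["ee_rot"]).as_matrix(); y=R[:2,1]
    return dock(o["position"])[0].round(1),round(o["position"][2]*1000,1),"yaw err deg",round(float(np.degrees(np.arctan2(y[1],y[0])-A)),2),"tilt",R[:2,2].round(4)
def holder(i,lim):
    f=i["frame"];hsv=cv2.cvtColor(f,cv2.COLOR_RGB2HSV).astype(int)
    m=((hsv[...,1]>55)&(hsv[...,2]>120)&(abs(hsv[...,0]-25)<13)).astype(np.uint8)
    v,u=np.nonzero(m); D=dock(ray(i,np.c_[u,v].astype(float),.018))
    k=(D[:,0]>lim[0])&(D[:,0]<lim[1])&(D[:,1]>lim[2])&(D[:,1]<lim[3])
    mm=np.zeros_like(m);mm[v[k],u[k]]=1; mm=cv2.morphologyEx(mm,cv2.MORPH_CLOSE,np.ones((7,7)))
    c=max(cv2.findContours(mm,0,2)[0],key=cv2.contourArea)
    W=dock(ray(i,c[:,0].astype(float),.018)); r=cv2.minAreaRect(W.astype(np.float32)); return np.round(r[0],1),np.round(r[1],1),round(r[2],1),"ext",W.min(0).round(1),W.max(0).round(1)
E
python3 - <<'E'
from h import *
from cell import arm
print(holder(dict(np.load("pics/wrist1.npz")),(-40,50,-100,40)))
print(tcp(arm.observe()))
E
```

```text
(array([  2. , -54.2]), array([45.6, 21.7]), 77.7, 'ext', array([-12.2, -78.2]), array([ 16. , -31.2]))
(array([-72.6, -50.1]), np.float64(262.7), 'yaw err deg', 0.89, 'tilt', array([ 0.0003, -0.0001]))
```

Call:
arm_command(
  dp=[
    [-0.16,-0.024,0.95],
    [-0.16,-0.024,0.95],
    [-0.16,-0.024,0.95],
    [-0.16,-0.024,0.95],
    [-0.16,-0.024,0.95],
    [-0.16,-0.024,0.95],
    [-0.16,-0.024,0.95],
    [-0.16,-0.024,0.95],
    [-0.16,-0.024,0.95],
    [-0.16,-0.024,0.95],
  ],
  angular=[
    [0,0,0.1],
    [0,0,0],
    [0,0,0],
    [0,0,0],
    [0,0,0],
    [0,0,0],
    [0,0,0],
    [0,0,0],
    [0,0,0],
    [0,0,0],
  ],
  claw=[0.33,0.33,0.33,0.33,0.33,0.33,0.33,0.33,0.33,0.33],
)

```text
clock: 5.85
position: [0.4864, -0.3739, 0.0237]
ee_rot: [-0.93, -3.001, -0.0]
force: [-0.6, 0.2, -0.3]
width: 0.329
gripper_force: 0.0
```

Call:
arm_command(
  dp=[
    [0,0,0.2],
    [0,0,0.2],
    [0,0,0.1],
    [0,0,0],
    [0,0,0],
  ],
  angular=[
    [0,0,0],
    [0,0,0],
    [0,0,0],
    [0,0,0],
    [0,0,0],
  ],
  claw=[0.33,0.33,0.33,0.33,0.33],
)

```text
clock: 6.35
position: [0.4859, -0.3742, 0.0136]
ee_rot: [0.931, 2.999, -0.0]
force: [0.1, 0.2, 0.4]
width: 0.33
gripper_force: 0.0
```

```bash
python3 - <<'E'
from h import *
from cell import arm
o=arm.observe();print(tcp(o),o["force"].round(1),o["width"],o["joints"].round(2))
i=arm.get_image("wrist");np.savez("pics/wrist3.npz",**i)
cv2.imwrite("pics/w3.png",i["frame"][...,::-1])
E
```

```text
(array([-32.8, -56.8]), np.float64(13.6), 'yaw err deg', -0.06, 'tilt', array([ 0.0011, -0.0005])) [0.1 0.2 0.4] 0.32979158462922387 [ 0.08  0.78  0.76  1.84 -0.73  0.82  2.19]
```

View pics/w3.png

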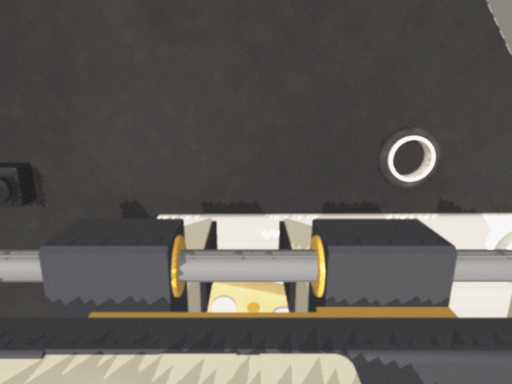

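The holder lies ahead of both fingertips, with its pins at (222,305) and (280,310). I lower a little and push towards the rail.

Call:
arm_command(
  dp=[
    [0,0,0.12],
    [-0.2,0,0],
    [-0.2,0,0],
    [-0.2,0,0],
    [-0.2,0,0],
    [-0.2,0,0],
    [-0.2,0,0],
    [-0.2,0,0],
    [-0.2,0,0],
    [-0.2,0,0],
  ],
  angular=[
    [0,0,0],
    [0,0,0],
    [0,0,0],
    [0,0,0],
    [0,0,0],
    [0,0,0],
    [0,0,0],
    [0,0,0],
    [0,0,0],
    [0,0,0],
  ],
  claw=[0.33,0.33,0.33,0.33,0.33,0.33,0.33,0.33,0.33,0.33],
)

```text
clock: 7.4
position: [0.5229, -0.3997, 0.0097]
ee_rot: [0.932, 3.0, 0.0]
force: [0.3, -0.1, 0.6]
width: 0.327
gripper_force: 0.2
```

```bash
python3 - <<'E'
from h import *
from cell import arm
o=arm.observe();print(tcp(o),o["force"].round(1))
for n in("top","scene"):
    i=arm.get_image(n);print(n,holder(i,(-30,60,-100,40)))
E
```

```text
(array([ 12.2, -56.9]), np.float64(9.7), 'yaw err deg', -0.08, 'tilt', array([0., 0.])) [ 0.3 -0.1  0.6]
top (array([40.5, -2.7]), array([28.6, 60.9]), 57.3, 'ext', array([  7.7, -30.7]), array([59.9,  4.1]))
scene (array([ 38.1, -69.7]), array([57.2, 15.6]), 67.1, 'ext', array([ 20.4, -93.8]), array([ 44.5, -40.5]))
```

Call:
arm_command(
  dp=[
    [-0.1,0,0],
    [-0.1,0,0],
    [-0.1,0,0],
    [-0.05,0,0],
    [-0.03,0,0],
    [-0.03,0,0],
  ],
  angular=[
    [0,0,0],
    [0,0,0],
    [0,0,0],
    [0,0,0],
    [0,0,0],
    [0,0,0],
  ],
  claw=[0.33,0.33,0.33,0.33,0.33,0.33],
)

```text
clock: 8.1
position: [0.5308, -0.4051, 0.0096]
ee_rot: [-0.932, -3.0, -0.0]
force: [-1.6, 1.7, 1.3]
width: 0.33
gripper_force: 1.5
```

Call:
arm_command(
  dp=[
    [-0.04,0,0],
    [-0.04,0,0],
  ],
  angular=[
    [0,0,0],
    [0,0,0],
  ],
  claw=[0.33,0.33],
)

```text
clock: 8.3
position: [0.5309, -0.4052, 0.0095]
ee_rot: [-0.931, -2.997, -0.003]
force: [-9.1, 7.0, 9.5]
width: 0.331
gripper_force: 5.6
```

It is against the rail: 11 N at TCP x = 21.8, where 22.5 was expected. I back off, rise and check.

Call:
arm_command(
  dp=[
    [0.3,0,0],
    [0.4,0,0],
    [0,0,-0.9],
    [0,-0.4,-0.9],
    [-0.7,-0.4,-0.9],
    [-0.7,-0.4,-0.9],
    [-1,-0.2,-0.5],
    [-1,0,0],
    [0,0,0],
    [0,0,0],
  ],
  angular=[
    [0,0,0],
    [0,0,0],
    [0,0,0],
    [0,0,0],
    [0,0,0],
    [0,0,0],
    [0,0,0],
    [0,0,0],
    [0,0,0],
    [0,0,0],
  ],
  claw=[0.33,0.33,0.33,0,0,0,0,0,0,0],
)

```text
clock: 9.3
position: [0.5681, -0.4733, 0.1117]
ee_rot: [-0.932, -3.0, -0.0]
force: [-0.3, -0.0, -0.5]
width: 0.002
gripper_force: 0.0
```

```bash
python3 - <<'E'
from h import *
from cell import arm
o=arm.observe();print(tcp(o),o["force"].round(1))
S=[]
for n in("wrist","top","scene"):
    i=arm.get_image(n);np.savez("pics/%s4.npz"%n,**i);print(n,holder(i,(-30,51,-110,40)))
    c=proj(i,np.r_[(O+38*XD-50*YD)/1000,.018])[0].astype(int); w=50 if n!="wrist" else 110
    c=np.clip(c,w,[512-w,384-w]); S.append(cv2.resize(i["frame"][c[1]-w:c[1]+w,c[0]-w:c[0]+w,::-1],(266,266),interpolation=cv2.INTER_CUBIC))
cv2.imwrite("pics/s4.png",np.hstack(S))
E
```

```text
(array([ 91. , -92.1]), np.float64(111.7), 'yaw err deg', -0.08, 'tilt', array([-0.0003,  0.0002])) [-0.3 -0.  -0.5]
wrist (array([ 41.4, -53. ]), array([46.3, 18.4]), 89.8, 'ext', array([ 32.3, -76.2]), array([ 50.7, -29.9]))
top (array([ 40.7, -45.3]), array([29.6, 18.8]), 88.8, 'ext', array([ 31.2, -60. ]), array([ 50.3, -30.7]))
scene (array([ 39.2, -62.4]), array([20.8, 56.3]), 0.5, 'ext', array([ 28.8, -90.5]), array([ 49.7, -34.2]))
```

View pics/s4.png

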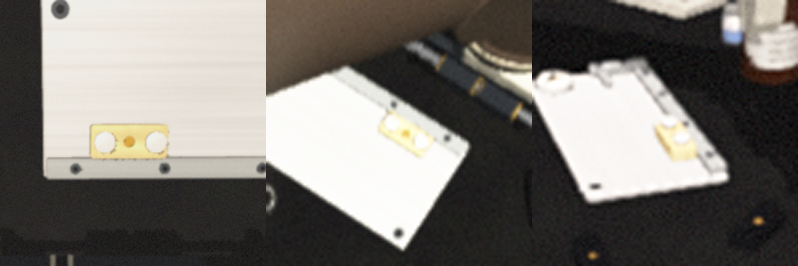

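The holder is flush on the rail: x up to 51–52, y from -76 to -30, and a long-axis angle of 89.8°. In the left panel the brass touches the rail along row 157. Next I go behind its -y end and slide it.

Call:
arm_command(
  dp=[
    [0.7,0,0],
    [0.7,0,0],
    [0.7,0,0.6],
    [0,0,0.9],
    [0,0,0.9],
    [0,0,0.9],
    [0,0,0.5],
    [0,0,0.2],
    [0,0,0],
    [0,0,0],
  ],
  angular=[
    [0,0,0],
    [0,0,0],
    [0,0,0],
    [0,0,0],
    [0,0,0],
    [0,0,0],
    [0,0,0],
    [0,0,0],
    [0,0,0],
    [0,0,0],
  ],
  claw=[0,0,0,0,0,0,0,0,0,0],
)

```text
clock: 10.45
position: [0.5255, -0.4443, 0.0132]
ee_rot: [0.932, 2.999, -0.001]
force: [0.2, -0.8, 0.5]
width: 0.001
gripper_force: 0.0
```

```bash
python3 - <<'E'
from h import *
from cell import arm
o=arm.observe();print(tcp(o),o["force"].round(1),o["joints"].round(2))
E
```

```text
(array([ 39.5, -92.2]), np.float64(13.2), 'yaw err deg', -0.08, 'tilt', array([ 0.0009, -0.0009])) [ 0.2 -0.8  0.5] [ 0.18  0.87  0.76  1.64 -0.72  0.93  2.18]
```

Call:
arm_command(
  dp=[
    [0,0,0.12],
    [0,0.25,0],
    [-0.005,0.25,0],
    [-0.005,0.25,0],
    [-0.005,0.25,0],
    [-0.005,0.25,0],
    [-0.005,0.25,0],
    [-0.005,0.25,0],
    [-0.005,0.25,0],
    [-0.005,0.25,0],
  ],
  angular=[
    [0,0,0],
    [0,0,0],
    [0,0,0],
    [0,0,0],
    [0,0,0],
    [0,0,0],
    [0,0,0],
    [0,0,0],
    [0,0,0],
    [0,0,0],
  ],
  claw=[0,0,0,0,0,0,0,0,0,0],
)

```text
clock: 11.45
position: [0.5568, -0.3984, 0.0094]
ee_rot: [-0.933, -2.998, 0.002]
force: [-6.7, -2.1, 5.5]
width: 0.009
gripper_force: 3.9
```

```bash
python3 - <<'E'
from h import *
from cell import arm
o=arm.observe();print(tcp(o),o["force"].round(1),o["joints"].round(2))
S=[]
for n in("wrist","top","scene"):
    i=arm.get_image(n);np.savez("pics/%s5.npz"%n,**i)
    try: print(n,holder(i,(-30,56,-40,60)))
    except Exception as e: print(e)
    c=proj(i,np.r_[(O+38*XD+15*YD)/1000,.018])[0].astype(int); w=50 if n!="wrist" else 110
    c=np.clip(c,w,[512-w,384-w]); S.append(cv2.resize(i["frame"][c[1]-w:c[1]+w,c[0]-w:c[0]+w,::-1],(266,266),interpolation=cv2.INTER_CUBIC))
cv2.imwrite("pics/s5.png",np.hstack(S))
E
```

```text
(array([ 39.3, -36.7]), np.float64(9.4), 'yaw err deg', -0.14, 'tilt', array([-0.0016, -0.0008])) [-6.7 -2.1  5.5] [ 0.1   0.88  0.76  1.65 -0.72  0.92  2.1 ]
wrist (array([ 45.4, -33.5]), array([20.1,  2.4]), 0.0, 'ext', array([ 35.4, -34.7]), array([ 55.5, -32.3]))
top (array([ 28.8, -16.5]), array([20.5, 51.4]), 12.1, 'ext', array([ 20.1, -39.6]), array([43.7,  9.1]))
scene (array([31.1, -1.5]), array([39.8,  6.5]), 72.8, 'ext', array([ 27.2, -21.5]), array([38.6, 17.8]))
```

View pics/s5.png

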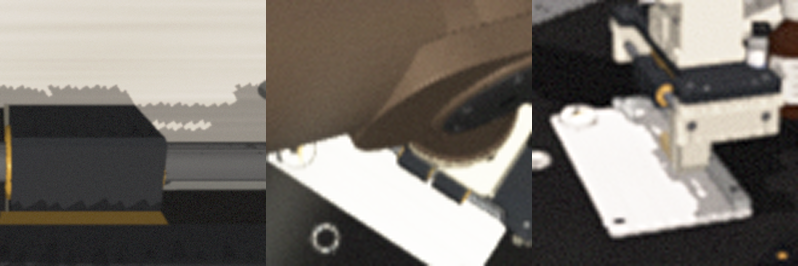

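The holder is mostly hidden under the gripper. The tool force (dock -x 4 N, -y 5.5 N) shows it is still being pressed along and into the rail, so I carry on.

Call:
arm_command(
  dp=[
    [0,0.25,0],
    [0,0.25,0],
    [0,0.25,0],
    [0,0.25,0],
    [0,0.25,0],
    [-0.003,0.25,0],
    [-0.003,0.25,0],
    [-0.003,0.25,0],
  ],
  angular=[
    [0,0,0],
    [0,0,0],
    [0,0,0],
    [0,0,0],
    [0,0,0],
    [0,0,0],
    [0,0,0],
    [0,0,0],
  ],
  claw=[0,0,0,0,0,0,0,0],
)

```text
clock: 12.4
position: [0.5846, -0.3576, 0.0093]
ee_rot: [-0.934, -2.997, 0.002]
force: [-9.2, -3.1, 6.2]
width: 0.005
gripper_force: 4.7
```

```bash
python3 - <<'E'
from h import *
from cell import arm
o=arm.observe();print(tcp(o),o["force"].round(1),"dock",o["force"][:2]@XD,o["force"][:2]@YD)
E
```

```text
(array([39.2, 12.7]), np.float64(9.3), 'yaw err deg', -0.16, 'tilt', array([-0.0025, -0.0008])) [-9.2 -3.1  6.2] dock -5.805185922944898 -7.794921368557417
```

Call:
arm_command(
  dp=[
    [0,0.2,0],
    [0,0.2,0],
    [0,0.2,0],
    [0,0.15,0],
    [0,0.12,0],
    [0,0.1,0],
    [0,0.05,0],
  ],
  angular=[
    [0,0,0],
    [0,0,0],
    [0,0,0],
    [0,0,0],
    [0,0,0],
    [0,0,0],
    [0,0,0],
  ],
  claw=[0,0,0,0,0,0,0],
)

```text
clock: 13.1
position: [0.5982, -0.3377, 0.0094]
ee_rot: [-0.934, -2.997, 0.005]
force: [-10.6, -6.2, 6.2]
width: 0.004
gripper_force: 6.2
```

```bash
python3 - <<'E'
from h import *
from cell import arm
o=arm.observe();print(tcp(o),o["force"].round(1),"dock",o["force"][:2]@XD,o["force"][:2]@YD)
E
```

```text
(array([39.2, 36.8]), np.float64(9.4), 'yaw err deg', -0.19, 'tilt', array([-0.0035, -0.0022])) [-10.6  -6.2   6.2] dock -5.20883321105756 -11.14716450034888
```

Call:
arm_command(
  dp=[
    [0,0.06,0],
    [0,0.06,0],
    [0,0.05,0],
  ],
  angular=[
    [0,0,0],
    [0,0,0],
    [0,0,0],
  ],
  claw=[0,0,0],
)

```text
clock: 13.4
position: [0.5983, -0.3374, 0.0095]
ee_rot: [-0.938, -2.994, 0.012]
force: [-15.9, -13.6, 3.5]
width: 0.007
gripper_force: 8.7
```

Call:
arm_command(
  dp=[
    [0,0.04,0],
    [0,0.04,0],
  ],
  angular=[
    [0,0,0],
    [0,0,0],
  ],
  claw=[0,0],
)

```text
clock: 13.6
position: [0.5983, -0.3373, 0.0095]
ee_rot: [-0.94, -2.993, 0.015]
force: [-18.5, -16.4, 3.1]
width: 0.003
gripper_force: 9.7
```

```bash
python3 - <<'E'
from h import *
from cell import arm
o=arm.observe();print(tcp(o),o["force"].round(1),"dock",o["force"][:2]@XD,o["force"][:2]@YD)
E
```

```text
(array([39. , 37.2]), np.float64(9.5), 'yaw err deg', -0.43, 'tilt', array([-0.0068, -0.0077])) [-18.5 -16.4   3.1] dock -5.980322911238522 -23.973210834910184
```

It stops at y = 37.2 with 24 N. That is either the stop or a jam on the lip, so I back off and look.

Call:
arm_command(
  dp=[
    [0,-0.3,0],
    [0,-0.4,-0.3],
    [0,-0.4,-0.9],
    [-0.7,-0.4,-0.9],
    [-0.7,-0.4,-0.9],
    [-0.7,0.4,-0.9],
    [0,0.4,-0.3],
    [0,0,0],
    [0,0,0],
  ],
  angular=[
    [0,0,0],
    [0,0,0],
    [0,0,0],
    [0,0,0],
    [0,0,0],
    [0,0,0],
    [0,0,0],
    [0,0,0],
    [0,0,0],
  ],
  claw=[0,0,0,0,0,0,0,0,0],
)

```text
clock: 14.5
position: [0.6319, -0.3812, 0.113]
ee_rot: [-0.929, -3.0, -0.002]
force: [0.1, 0.3, -0.0]
width: 0.003
gripper_force: 0.0
```

```bash
python3 - <<'E'
from h import *
from cell import arm
o=arm.observe();print(tcp(o),o["force"].round(1))
i=arm.get_image("wrist");np.savez("pics/wrist6.npz",**i);print(holder(i,(25,56,20,100)))
c=proj(i,np.r_[(O+38*XD+70*YD)/1000,.018])[0].astype(int);print(c); w=75
c=np.clip(c,w,[512-w,384-w]); cv2.imwrite("pics/s6.png",cv2.resize(i["frame"][c[1]-w:c[1]+w,c[0]-w:c[0]+w,::-1],(600,600),interpolation=cv2.INTER_CUBIC))
E
```

```text
(array([91.6, 19.9]), np.float64(113.0), 'yaw err deg', 0.02, 'tilt', array([-0.0009,  0.0019])) [ 0.1  0.3 -0. ]
(array([42.5, 70.1]), array([20.3, 46.6]), 0.8, 'ext', array([32. , 46.6]), array([52.6, 93.3]))
[318 116]
```

View pics/s6.png

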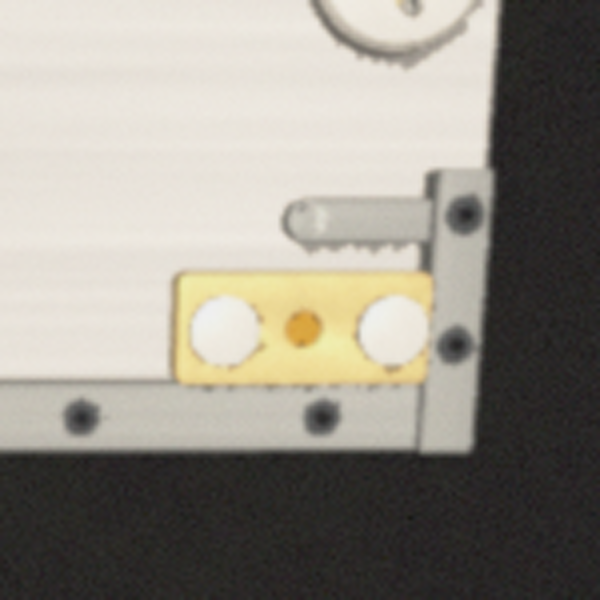

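The holder is in the pocket: brass spans crop (175–432, 272–385), touching the end stop at column 430 and the rail at row 382. The puck is untouched. I check the yaw with line fits.

```bash
python3 - <<'E'
from h import *
i=dict(np.load("pics/wrist6.npz"))
c=proj(i,np.r_[(O+38*XD+70*YD)/1000,.018])[0].astype(int);c=np.clip(c,75,[437,309]);k=lambda u,v:(c[0]-75+u/4,c[1]-75+v/4)
for n,a,b,z in(("lipside",k(195,271),k(410,271),.018),("rear",k(174,285),k(174,370),.018),("railside",k(190,383),k(410,383),.018),("rail outer",k(20,451),k(400,451),.013),("rail inner",k(10,380),k(160,380),.0095),("plate -y..",k(495,60),k(491,160),.006)):
    x,v,r=edge(i,a,b,z); d=dock(x/1000)[0]; v=v*np.sign(v@YD if n not in("rear","plate -y..") else v@XD)
    ang=np.degrees(np.arctan2(v[1],v[0]))-np.degrees(A)+(90 if n in("rear","plate -y..") else 0)
    print(n,d.round(1),"ang",round(float(ang),2),"res",round(float(r),2))
E
```

```text
lipside [30.8 70.3] ang 10.19 res 0.56
rear [42.6 46.4] ang -12.1 res 0.48
railside [52.1 69.5] ang 0.96 res 0.26
rail outer [65.4 54.3] ang 0.32 res 0.06
rail inner [51.9 31.2] ang -0.1 res 0.0
plate -y.. [  4.7 104.9] ang 0.37 res 0.07
```

```bash
cat >> h.py <<'E'
def yaw(i,zs=.018):
    """holder long sides from b-channel (Lab) level crossing per column"""
    b=cv2.cvtColor(i["frame"],cv2.COLOR_RGB2LAB)[...,2].astype(float)
    def lvl(p0,p1,N=200):
        P=np.array([proj(i,np.r_[(O+p[0]*XD+p[1]*YD)/1000,zs])[0] for p in np.linspace(p0,p1,N)],np.float32)
        v=cv2.remap(b.astype(np.float32),P[:,0].reshape(1,-1).copy(),P[:,1].reshape(1,-1).copy(),1)[0]
        h=v[-20:].mean();l=np.median(v[:40]);k=np.argmax(v>(h+l)/2);return np.linspace(p0,p1,N)[k]
    for n,f in(("lip side",lambda y:lvl((27.5,y),(33.8,y))),("rail side",lambda y:lvl((57,y),(50.6,y)))):
        D=np.array([f(y) for y in np.linspace(49,90,60)]); vx,vy,x,y=cv2.fitLine(D.astype(np.float32),cv2.DIST_HUBER,0,.01,.01).ravel()
        print(n,"x@49 %.2f x@91 %.2f"%(x+(49-y)*vx/vy,x+(91-y)*vx/vy),"res",np.std(D[:,0]-x-(D[:,1]-y)*vx/vy).round(2))
    for n,f in(("rear",lambda x:lvl((x,40),(x,49))),("front",lambda x:lvl((x,98),(x,91)))):
        D=np.array([f(x) for x in np.linspace(34,50,40)]); print(n,"y med %.2f slope %.4f"%(np.median(D[:,1]),np.polyfit(D[:,0],D[:,1],1)[0]))
E
python3 - <<'E'
from h import *
yaw(dict(np.load("pics/wrist6.npz")))
E
```

```text
lip side x@49 32.21 x@91 32.31 res 0.03
rail side x@49 52.39 x@91 52.23 res 0.06
rear y med 46.74 slope -0.0004
front y med 93.73 slope 0.0339
```

The holder is flush: its yaw is under 0.2°, its rail side is at x = 52.3 where the rail's own reading carries a +0.4 mm offset, and its rear end is at y = 46.7 against 47 nominal. The robot is clear, so I hand in.

```bash
python3 -c "
from cell import arm
print(arm.sign_off())"
```

```text
the job is handed in; nothing more can be done
None
```

The holder was pushed flush to the rail, then slid along it into the corner pocket against the end stop; I handed the job in at about 15 s with the arm clear, and neither the puck nor the ring was on the arm's path, though I did not re-measure them at the end.

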